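# Lock the dosing cup into its ratchet dock

### The job

Take the small aluminium dosing cup from the bamboo mat, set it upright in the open mouth of the black dock with its square foot squarely between the rails, and slide it gently along the channel until the red sprung pawl clicks in behind the foot and the yellow spring pad keeps it pressed there when you let go. While it slides in, keep the cup from pressing on the dock, pawl or pad with more than about 35 N, and leave the milk pitcher, the tamper in its holder and the white cup standing where they are.

Things in the scene. Friction and masses are not known exactly. Their poses are not given: they have to be found in the camera images.
- cup: Aluminium dosing cup, 70 mm tall, 0.11 to 0.22 kg: straight round body 44 mm in diameter (8 to 70 mm height, open top) on the centre of a square foot plate 60 x 60 x 8 mm. Origin: centre of the foot's underside; z up; x and y square to the foot's edges (all sides alike: any quarter turn serves).
- dock: Fixed black base 290 x 116 x 6 mm; aluminium rails make a straight channel along its +x, the push direction; y left, z up. Origin on the channel's centre line, at the bench. Floor 6 mm up. Mouth, open above, x = -140 to -85 mm, 80 mm wide, rails 12 mm high; a funnel narrows it to 68 mm at x = -55. A grey catch block (30 mm high at most) with red pawl and yellow pad stands at the far end and right side.
- dock_mouth (a point): Point on the channel floor in the open mouth, at x = -95 mm, y = 0, 6 mm above the dock's underside: the cup's foot centre is set down here, foot edges parallel to the channel, about 10 mm to spare on each side. Axes as the dock's.
- dock_lip (a point): Point on the centre line at floor height, x = -45 mm, where the left rail's lip begins (inner edge 25.5 mm from the centre line, underside 16.5, top 20.5 mm above the bench). The lip, and a like one on the catch block at the right, overhang the foot: the cup cannot be dropped in beyond here, only slid in from the mouth.
- dock_mid (a point): Point on the centre line at floor height, x = 50 mm: MIDDLE of the range in which the cup's origin can be when the foot first meets the pad (25 to 75 mm). The catch block, pawl and pad together, is fixed anywhere within this 50 mm, different every time and not measured: feel for it.
- pawl (a joint): Angle (rad) of the red sprung pawl, a 40 mm arm on the channel's right that leans in along the push: 0 at rest across the foot's path, about 0.35 when the foot holds it aside; snaps back to 0 behind the foot's rear edge (the click) and blocks the return. The push needed is roughly 3 to 14 N in all.
- pad (a joint): Travel (m) of the yellow spring pad at the channel's end: 0 free, 0.0105 bottomed hard; 250 N/m, 1.5 N preload, pushes the cup back to the mouth. The click comes at about 0.008, the latched cup rests at about 0.005. After the click the push drops, then rises steeply as the pad bottoms.
- mat: Fixed bamboo tamping mat, 150 x 170 x 4 mm, origin at the centre of its underside. The cup starts on it.
- pitcher: Chrome milk pitcher, 95 mm tall, 82 mm wide with a handle reaching 68 mm to its +y side. Origin at the centre of its underside. Leave alone.
- tamper_holder: Red round tamper holder, 84 mm wide, with a dark steel tamper standing in it, 100 mm tall in all. Origin at the centre of its underside. Leave alone.
- espresso_cup: White ceramic espresso cup with a handle on its +y side, 70 mm wide, 60 mm tall. Origin at the centre of its underside. Leave alone.
Things that resemble listed ones, but are neither listed nor needed, are in the scene too. There is more than one size of the cup; the one meant has the size given above.

How it is judged (in metres and radians):
On the way, in this order (a step that is already met when the one before it is completed fails the run):
1. the cup stands upright in the dock's open mouth, its foot on the channel floor between the rails (x of cup in the frame of dock between -0.13 and -0.03 m and y of cup in the frame of dock between -0.01 and 0.01 m and z of cup in the frame of dock below 0.0095 m and angle between cup's own z axis and vertical below 0.1 rad), for 0.1 s.
2. the cup's foot holds the sprung pawl aside as it is pushed through (value of joint pawl above 0.2 rad and x of cup in the frame of dock above -0.03 m and z of cup in the frame of dock below 0.0095 m), for 0.05 s.
At the end, for the whole second after the job is handed in: The released cup rests in the dock, upright (0.08 rad), foot on the channel floor (3.5 mm) and on the centre line (6 mm), at least 20 mm past the dock origin, latched: pawl back within 0.12 rad of rest behind the foot, pad still pressed in more than 3 mm (value of joint pad above 0.003 m and value of joint pawl below 0.12 rad and x of cup in the frame of dock above 0.02 m and y of cup in the frame of dock between -0.006 and 0.006 m and z of cup in the frame of dock below 0.0095 m and angle between cup's own z axis and vertical below 0.08 rad and linear speed of cup below 0.01 m/s); the robot touches nothing.
It fails at once if in the channel (cup beyond x = -50 mm of the dock) the cup is pressed against the dock, its pawl or its pad with more than 35 N (contact force between cup and dock above 35 N and x of cup in the frame of dock above -0.05 m and y of cup in the frame of dock between -0.05 and 0.05 m).
It fails at once if the milk pitcher is moved more than 20 mm or tipped (distance of pitcher from where it was at the start of the episode above 0.02 m or angle between pitcher's own z axis and vertical above 0.3 rad).
It fails at once if the tamper holder is moved more than 20 mm or tipped (distance of tamper_holder from where it was at the start of the episode above 0.02 m or angle between tamper_holder's own z axis and vertical above 0.3 rad).
It fails at once if the white cup is moved more than 20 mm or tipped (distance of espresso_cup from where it was at the start of the episode above 0.02 m or angle between espresso_cup's own z axis and vertical above 0.3 rad).
It also fails if it takes over 72 s, if anything falls off the work surface, if the arm or the gripper's body presses on something with over 40 N, if the wrist force passes 120 N, or if a joint passes its speed limit or range.

### The arm

A 6-joint arm with a two-finger parallel gripper is mounted at the origin on the work surface. World frame = base frame: x ahead of the robot, y to its left, z up, the work surface at z = 0. Lengths are in mm, angles in rad, forces in N, time in s.
With the tool pointing down it reaches from about 350 to 775 mm from the base axis. Payload 7.3 kg.
Tool frame: the origin (TCP) lies between the finger pads; the fingertips stand 8 mm ahead of it and the grasp point (between the pads) lies 11 mm behind it; y points along the fingers, z is the direction in which the jaws open and shut, and the axes are right-handed (so a half turn about y gives the same grasp; the last joint's range is limited). The gripper opens to 92 mm and grips with 3 to 60 N. Pads are 19 mm wide; open, the fingers measure 130 mm over their backs; the gripper's body (75 mm by 190 mm) begins 47 mm behind the grasp point.
Start: joints at [-1.48, 0.342, 1.524, -0, 1.275, -0.146], TCP at [123.183, -510.363, 234.741] pointing down, gripper open.
Joint ranges: [-2.53, 2.53], [-0.77, 2.02], [0.04, 2.7], [-1, 4.14], [0.28, 2.66], [-3.11, 3.11]. Speed limits (rad/s): [2.57, 2.57, 3.14, 3.14, 3.14, 3.14].

### API

Orientations are given as [roll, pitch, yaw] about the fixed x, y, z axes, in that order (R = Rz(yaw) Ry(pitch) Rx(roll)).
In Python, from plant import bot, vision, job gives the robot as it stands. The module is installed in compiled form; this text tells all that it offers.
- The arm moves only by the tool arm_command, never from a script. Its argument "deltas" is a list of rows, each a list of 4 numbers: the shift along the tool's x, y, z in m, then the turn about the tool's y in degrees. In form: [[x, y, z, twist], ...]. A call has 1 to 5 rows; each row shifts and turns the commanded pose from where the row before left it, along the tool's axes as they then stand; what a row does not reach is not made up. A row lasts 1/10 s, in which the tool goes at most 50 mm and 8.59 degrees, less where a joint would pass 70% of its speed; a pose out of reach is approached as far as the arm can. A call is refused whole if a number of a shift passes 0.05 or a number of a turn 8.59, either way. A call with a gripper value outside its range is refused whole. "claw" is the closure in counts, from 0 (fully open) to 255 (shut), set as the call begins (left out, the last holds). The fingers move at their own pace and stop on an object; the grip force is fixed at half the most. Time passes only in rows, so rows that do not move let the fingers close. It gives the time, the measured TCP pose, the force and the opening at its end, in the units of the state.
- bot.get_obs(): the state, without advancing time (a new reading comes with each control period).
- vision.capture(name): name is "side" or "top" or "wrist"; returns a dict with "img" (384x512x3 uint8, red, green, blue), "camera_matrix" (3x3 intrinsics, pixels), "world_to_cam" (4x4, takes a point from world to camera coordinates); the wrist camera has in their place "mount" (4x4, takes a point from camera to tool coordinates, whose origin is the TCP and whose axes are the tool frame's). Camera axes: x right, y down, z forward; pixel columns grow to the right and rows downward; lengths in mm; the calibration is good to about 2 mm. A picture is of the moment at which its call begins: read the wrist's pose just before it. There is no depth.
- job.close_job(): hands the job in, once; it reports no verdict.
Trained networks look in a picture, given as the dict that the camera call returned (one of the last four; its "shot" number tells which), for a name from the list of things; names that differ only in an ending like _2 or _b are one class to them, and where a whole thing is asked for, a point or a joint stands for the part that bears it (a point fixed in the world has none). Each returns a list of dicts, best first, with "confidence" (0 to 1); they miss things now and then, are a little off and sometimes report something else, mostly with a low value. They report only what shows in the picture. A call takes as long as a camera call. They do not tell look-alikes from the thing itself.
- vision.find_in(picture, name): "xyz" ([x, y, z] in mm, in the coordinates of the camera as it stood for that picture, good to about 4 mm: the middle of the surface that is visible of it).
- vision.regions_of(picture, name): "mask" (384x512 bool, what is visible of it).
The state is a dict: "time": time; "joint_positions": joint angles; "dq": joint speeds; "tau": joint torques, N m; "tool_pos": TCP position; "tcp_rot": TCP orientation; "contact_force": force on the tool from outside, world axes, zero at the start; "moment": the same for the moment, N m; "grip_width": finger opening in mm.
Only numpy, scipy, OpenCV 4.12 (cv2) and the standard library are available. Lean on these libraries where they do the work, as an engineer would, in place of code of your own. Each camera call takes 0.05 s, during which the arm holds its last target. There are 200 camera calls.

## Working session

There is one attempt and no reset: what is moved stays moved. The work goes in short steps, Python scripts to look and compute and a tool call to move; the robot and the scene stay as the last step left them, time stands still between calls to the robot, and variables do not carry over. Pictures are saved under pics/ and viewed, about 8 in all and at most 12, crops included, and the job is handed in when it is done.

Besides the shell and the picture viewer there is one more tool, called after "Emit:" in YAML: its name, and indented under it one key for each argument. arm_command: Moves the arm, as the interface text tells. Its arguments: {"type":"object","properties":{"deltas":{"type":"array","items":{"type":"array","items":{"type":"number"}}},"claw":{"type":"number"}},"required":["deltas"]}

```bash
mkdir -p pics
cat > h.py <<'E'
import numpy as np, cv2
from scipy.spatial.transform import Rotation as R
from plant import bot, vision, job
def T_tool(o):
    T=np.eye(4); T[:3,:3]=R.from_euler('xyz',o['tcp_rot']).as_matrix(); T[:3,3]=o['tool_pos']; return T
def shot(name):
    o=bot.get_obs(); p=vision.capture(name)
    c2w=T_tool(o)@p['mount'] if name=='wrist' else np.linalg.inv(p['world_to_cam'])
    return p,np.array(c2w),np.array(p['camera_matrix'])
def save(p,f,crop=None,s=1):
    im=p['img'][...,::-1]
    if crop: im=im[crop[1]:crop[3],crop[0]:crop[2]]
    cv2.imwrite('pics/'+f,cv2.resize(im,None,fx=s,fy=s,interpolation=cv2.INTER_CUBIC))
def towrld(c2w,x): return c2w[:3,:3]@np.array(x)+c2w[:3,3]
def proj(c2w,K,X):
    w=np.linalg.inv(c2w); X=np.atleast_2d(X)@w[:3,:3].T+w[:3,3]; q=X@K.T; return q[:,:2]/q[:,2:]
def ray(c2w,K,uv,z):
    uv=np.atleast_2d(uv); d=np.c_[uv,np.ones(len(uv))]@np.linalg.inv(K).T@c2w[:3,:3].T; o=c2w[:3,3]
    return o+d*((z-o[2])/d[:,2])[:,None]
E
python3 - <<'E'
from h import *
np.set_printoptions(precision=1,suppress=True)
o=bot.get_obs(); print(o); print(T_tool(o))
for n in ['top','side']:
    p,c,K=shot(n); save(p,n+'1.png',s=1.5); print(n,c[:3,3],c[:3,2])
    for t in ['cup','dock','pawl','pad','mat','pitcher','tamper_holder','espresso_cup']:
        for d in vision.find_in(p,t)[:4]:
            w=towrld(c,d['xyz']); print(t,round(d['confidence'],2),w,proj(c,K,w)[0])
E
```

```text
{'time': 0.0, 'joint_positions': array([-1.5,  0.3,  1.5, -0. ,  1.3, -0.1]), 'dq': array([-0.,  0., -0., -0., -0., -0.]), 'tau': array([ -0. , -43.1, -24.4,   0.1,   0.1,  -0. ]), 'tool_pos': array([ 123.1, -509.9,  234. ]), 'tcp_rot': array([-1.6,  0. , -2.9]), 'contact_force': array([-0.6, -0. , -0.9]), 'moment': array([0. , 0.1, 0. ]), 'grip_width': 91.50245662668975}
[[  -1.    -0.     0.2  123.1]
 [  -0.2    0.    -1.  -509.9]
 [  -0.    -1.    -0.   234. ]
 [   0.     0.     0.     1. ]]
top [ 524.7   -4.1 1107.9] [ 0.  0. -1.]
cup 0.75 [527.4 193.3   8.1] [194.5 209.9]
cup 0.67 [563.   37.2   7.9] [245.7 196.9]
cup 0.59 [347.5 146.7   9.9] [210.9 269.6]
cup 0.25 [ 606.9 -448.1   29. ] [410.7 177.6]
dock 0.83 [ 535.7 -165.     4.8] [313.1 204.3]
pad 0.51 [ 595.6 -167.1   16.2] [313.8 184.2]
mat 0.87 [544.2 228.3   2.2] [183.3 204.6]
pitcher 0.75 [803.2 -58.1  44.1] [275.8 114. ]
pitcher 0.19 [ 608.1 -447.6   27.4] [410.2 177.2]
tamper_holder 0.72 [594.2 406.5  45.6] [119.8 188.9]
espresso_cup 0.75 [ 608.8 -446.2   30.6] [410.2 176.9]
side [-97.7 873.  835.2] [ 0.5 -0.6 -0.6]
cup 0.77 [555.7  47.9  22.5] [256.  204.2]
cup 0.75 [336.6 165.8  41.6] [295.8 257.5]
cup 0.68 [515.4 207.   36.2] [228.6 235.3]
cup 0.4 [ 519.8 -156.6   10. ] [307.5 181.3]
dock 0.79 [ 521.3 -159.7    6.4] [307.6 181.6]
pad 0.62 [ 518.5 -160.    11.6] [308.6 180.6]
mat 0.91 [528.9 242.2   6.2] [215.4 248.9]
mat 0.34 [516.  207.4  36.3] [228.3 235.3]
tamper_holder 0.67 [582.9 427.9  35.5] [142.7 270.8]
espresso_cup 0.66 [ 598.3 -420.4   43.5] [332.8 131.7]
```

View pics/top1.png

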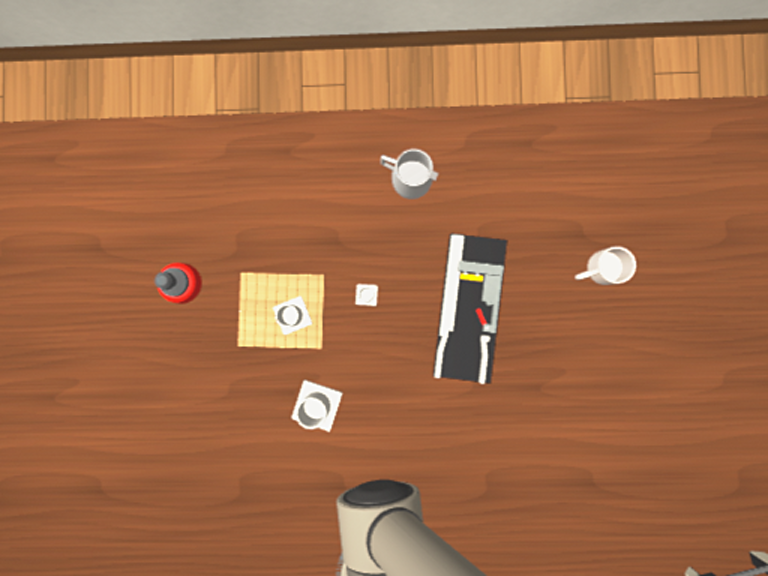

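Run:
```python
from h import *
p,c,K=shot('top'); a=cv2.resize(p['img'][150:280,150:340],None,fx=4,fy=4,interpolation=cv2.INTER_CUBIC)
cv2.imwrite('pics/topcrop.png',a[...,::-1])
```

```text
(no output)
```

View pics/topcrop.png

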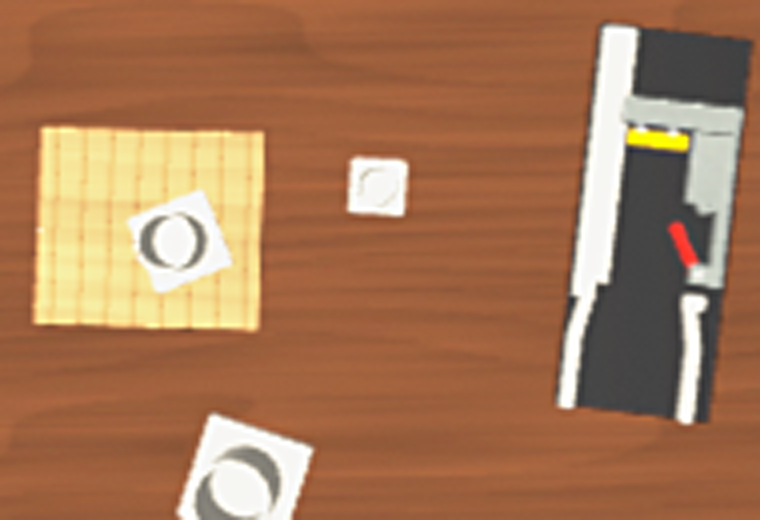

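Look-alikes (in the first 768x576 picture): the cup on the mat at (292,316), a larger one at (317,408), and a tiny one at (366,295). The one on the mat has a foot of about 20 px x 3 mm = 60 mm, so it is my choice. The dock is at (470,310) with its mouth toward the robot, and the red pawl is at (482,317) and yellow pad at (471,277).

```bash
cat >> h.py <<'E'
def plan(xyz,jaw_deg,via=(),n=None):
    """rows (m, deg) from the present pose to TCP xyz with jaw yaw (mod 180)"""
    o=bot.get_obs(); M=T_tool(o); yaw=np.degrees(np.arctan2(M[1,2],M[0,2])); p=np.array(o['tool_pos'],float)
    turn=(jaw_deg-yaw+90)%180-90
    pts=[np.array(v,float) for v in via]+[np.array(xyz,float)]
    L=[np.linalg.norm(b-a) for a,b in zip([p]+pts[:-1],pts)]
    ns=[max(1,int(np.ceil(l/49))) for l in L]
    if n: ns[-1]=n
    N=max(sum(ns),int(np.ceil(abs(turn)/8.5))); ns[-1]+=N-sum(ns)
    y=yaw; rows=[]
    for q,k in zip(pts,ns):
        d=(q-p)/k; p=q
        for _ in range(k):
            a=np.radians(y); z=np.array([np.cos(a),np.sin(a),0]); yy=np.array([0,0,-1.]); x=np.cross(yy,z)
            rows.append([round(float(d@x)/1000,4),round(float(d@yy)/1000,4),round(float(d@z)/1000,4),round(-turn/N,2)]); y+=turn/N
    print('yaw now',round(yaw,2),'turn',round(turn,2))
    for i in range(0,len(rows),5): print(rows[i:i+5])
E
python3 - <<'E'
from h import *
np.set_printoptions(precision=1,suppress=True)
p,c,K=shot('top')
f=lambda a:np.array(a,float)/4+150-0.4
q=ray(c,K,f([[205,190],[232,265],[160,292],[127,218]]),12); print('foot',q,q.mean(0))
b=ray(c,K,f([[752,40],[710,421],[557,405]]),6);print('dock base',b, np.degrees(np.arctan2(*(b[0]-b[1])[[1,0]])), np.linalg.norm(b[0]-b[1]),np.linalg.norm(b[1]-b[2]))
w,cw,Kw=shot('wrist'); print(w['mount'],Kw)
plan([400,190,230],20,via=[[400,-300,234]])
E
```

```text
foot [[565.4 172.6  12. ]
 [508.5 153.2  12. ]
 [489.4 208.   12. ]
 [545.7 232.1  12. ]] [527.2 191.5  12. ]
dock base [[ 668.6 -242.3    6. ]
 [ 383.9 -201.7    6. ]
 [ 398.1  -88.2    6. ]] -8.118950156886369 287.56512764608516 114.40494015689013
[[  -0.     1.     0.3  -80.3]
 [   0.    -0.3    1.  -151.1]
 [   1.     0.    -0.     0.2]
 [   0.     0.     0.     1. ]] [[344.7   0.  253.9]
 [  0.  344.7 191.2]
 [  0.    0.    1. ]]
yaw now -76.43 turn -83.57
[[-0.0398, 0.0001, -0.0174, np.float64(4.4)], [-0.0383, 0.0001, -0.0204, np.float64(4.4)], [-0.0367, 0.0001, -0.0233, np.float64(4.4)], [-0.0348, 0.0001, -0.0261, np.float64(4.4)], [-0.0327, 0.0001, -0.0287, np.float64(4.4)]]
[[-0.0304, 0.0001, -0.0311, np.float64(4.4)], [-0.0279, 0.0001, -0.0333, np.float64(4.4)], [-0.0253, 0.0001, -0.0354, np.float64(4.4)], [0.0164, 0.0004, -0.0414, np.float64(4.4)], [0.0195, 0.0004, -0.04, np.float64(4.4)]]
[[0.0226, 0.0004, -0.0384, np.float64(4.4)], [0.0254, 0.0004, -0.0366, np.float64(4.4)], [0.0282, 0.0004, -0.0345, np.float64(4.4)], [0.0307, 0.0004, -0.0323, np.float64(4.4)], [0.0331, 0.0004, -0.0298, np.float64(4.4)]]
[[0.0353, 0.0004, -0.0272, np.float64(4.4)], [0.0373, 0.0004, -0.0244, np.float64(4.4)], [0.039, 0.0004, -0.0215, np.float64(4.4)], [0.0406, 0.0004, -0.0184, np.float64(4.4)]]
```

```bash
sed -i 's/via=(),n=None):/via=(),n=None,turn=None):/; s/    turn=(jaw_deg-yaw+90)%180-90/    if turn is None: turn=(jaw_deg-yaw+90)%180-90/; s/round(-turn\/N,2)/float(round(-turn\/N,2))/' h.py
python3 - <<'E'
from h import *
plan([500,-160,320],-8)
E
```

```text
yaw now -76.43 turn 68.43
[[-0.0408, -0.0077, -0.0229, -6.22], [-0.043, -0.0077, -0.0184, -6.22], [-0.0448, -0.0077, -0.0136, -6.22], [-0.046, -0.0077, -0.0087, -6.22], [-0.0466, -0.0077, -0.0036, -6.22]]
[[-0.0468, -0.0077, 0.0014, -6.22], [-0.0463, -0.0077, 0.0065, -6.22], [-0.0453, -0.0077, 0.0115, -6.22], [-0.0438, -0.0077, 0.0163, -6.22], [-0.0418, -0.0077, 0.021, -6.22]]
[[-0.0393, -0.0077, 0.0254, -6.22]]
```

Emit:
arm_command:
  deltas:
    - [-0.041, -0.008, -0.023, -6.2]
    - [-0.043, -0.008, -0.018, -6.2]
    - [-0.045, -0.008, -0.014, -6.2]
    - [-0.046, -0.008, -0.009, -6.2]
    - [-0.047, -0.008, -0.004, -6.2]
  claw: 0

```text
time: 1.55
tool_pos: [295.9, -348.8, 275.2]
tcp_rot: [-1.57, -0.0, -2.36]
contact_force: [0.6, 0.2, -0.7]
grip_width: 92.1
```

Emit:
arm_command:
  deltas:
    - [-0.047, -0.008, 0.001, -6.2]
    - [-0.046, -0.008, 0.006, -6.2]
    - [-0.045, -0.008, 0.011, -6.2]
    - [-0.044, -0.008, 0.016, -6.2]
    - [-0.042, -0.008, 0.021, -6.2]

```text
time: 2.05
tool_pos: [466.3, -188.8, 315.3]
tcp_rot: [-1.57, -0.0, -1.818]
contact_force: [0.4, 0.0, 0.3]
grip_width: 92.1
```

Emit:
arm_command:
  deltas:
    - [-0.039, -0.008, 0.025, -6.2]
    - [0, 0, 0, 0]
    - [0, 0, 0, 0]

```text
time: 2.35
tool_pos: [499.4, -158.0, 322.4]
tcp_rot: [-1.571, -0.0, -1.713]
contact_force: [-0.4, -0.2, -0.0]
grip_width: 91.7
```

Run:
```python
from h import *
np.set_printoptions(precision=2,suppress=True)
o=bot.get_obs(); print(o['tool_pos'],o['joint_positions'],T_tool(o)[:3,2])
p,c,K=shot('wrist'); save(p,'w1.png',s=1.5); np.savez('w1.npz',img=p['img'],c=c,K=K)
for t in ['dock','pawl','pad']:
    for d in vision.find_in(p,t)[:2]: print(t,d['confidence'],towrld(c,d['xyz']))
plan([530,120,250],20)
```

```text
[ 499.43 -158.04  322.44] [-0.45  0.29  1.36 -0.    1.49 -0.31] [ 0.99 -0.14 -0.  ]
dock 0.92 [ 538.56 -162.87    9.77]
pawl 0.49 [ 515.77 -184.78   22.75]
pad 0.76 [ 593.46 -168.2    19.98]
yaw now -8.36 turn 28.36
[[-0.0469, 0.0121, -0.0015, -4.73], [-0.0469, 0.0121, 0.0023, -4.73], [-0.0465, 0.0121, 0.0062, -4.73], [-0.0459, 0.0121, 0.01, -4.73], [-0.0449, 0.0121, 0.0137, -4.73]]
[[-0.0436, 0.0121, 0.0174, -4.73]]
```

View pics/w1.png

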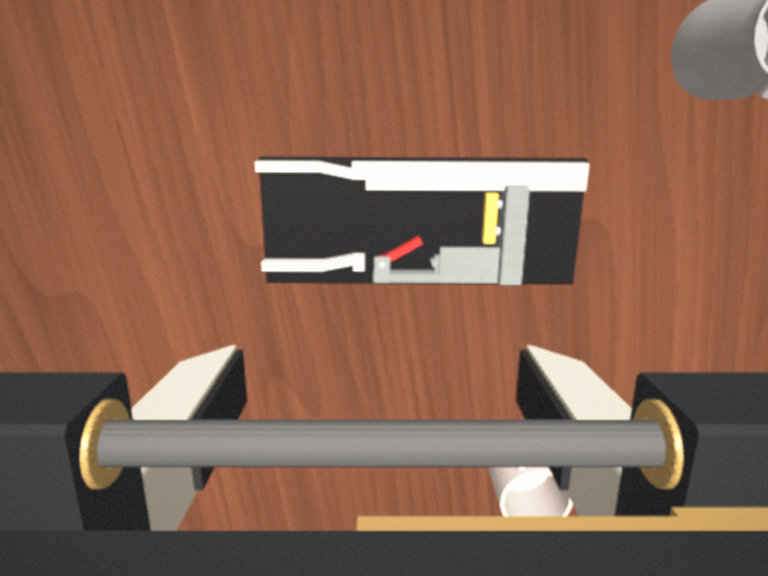

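Run:
```python
from h import *
np.set_printoptions(precision=1,suppress=True)
d=np.load('w1.npz'); g=d['img'].min(2).astype(float); c,K=d['c'],d['K']
def edge(col,r0,r1):  # subpixel crossing of 120 between rows
    s=g[r0:r1+1,col]; t=120
    i=[k for k in range(len(s)-1) if (s[k]-t)*(s[k+1]-t)<0]
    return [r0+k+(t-s[k])/(s[k+1]-s[k]) for k in i]
L,Rr=[],[]
for u in range(178,212,3):
    a=edge(u,100,130); b=edge(u,160,188)
    if a and b: L.append((u,a[-1])); Rr.append((u,b[0]))
for z in (12,18):
    l=ray(c,K,L,z); r=ray(c,K,Rr,z)
    for nm,q in (('L',l),('R',r)):
        k=np.polyfit(q[:,0],q[:,1],1); print(z,nm,np.degrees(np.arctan(k[0])),'y@440',np.polyval(k,440), q[0],q[-1])
# outer base edge bottom right
E1=[(u,edge2) for u in range(182,382,8) for edge2 in [None]]
m=(d['img'].max(2)<60).astype(np.uint8); n,lab,st,ce=cv2.connectedComponentsWithStats(m[:230,:400]); print(st[1:][st[1:,4]>300])
P=[]
for u in range(185,378,8):
    col=d['img'][180:200,u].max(1); k=np.where(col<60)[0]
    if len(k): P.append((u,180+k[-1]+0.5))
q=ray(c,K,P,6); k=np.polyfit(q[:,0],q[:,1],1); print('base right',np.degrees(np.arctan(k[0])),np.polyval(k,440))
q=ray(c,K,np.array([[267,282],[574,284],[587,190]])/1.5,6); print(q)
q=ray(c,K,np.array([[484,193],[482,242]])/1.5,20); print('pad',q)
q=ray(c,K,np.array([[380,262],[421,239]])/1.5,18); print('pawl',q)
```

```text
12 L -8.1850184599921 y@440 -106.3074380297532 [ 407.6 -101.6   12. ] [ 450.4 -107.8   12. ]
12 R -8.213427112224496 y@440 -183.63092207641267 [ 392.  -176.7   12. ] [ 436.9 -183.1   12. ]
18 L -8.185018459992095 y@440 -105.82290967563048 [ 408.9 -101.3   18. ] [ 451.2 -107.4   18. ]
18 R -8.213427112224553 y@440 -182.14068313378885 [ 393.5 -175.4   18. ] [ 437.9 -181.8   18. ]
[[ 174  116  148   72 6234]
 [ 349  129   39   60 1897]]
base right -8.138420383702632 -208.34313427211802
[[ 385.5 -201.4    6. ]
 [ 672.1 -243.9    6. ]
 [ 686.4 -157.2    6. ]]
pad [[ 592.5 -145.    20. ]
 [ 587.2 -188.    20. ]]
pawl [[ 494.2 -194.    18. ]
 [ 533.6 -178.1   18. ]]
```

Emit:
arm_command:
  deltas:
    - [-0.047, 0.012, -0.002, -4.7]
    - [-0.047, 0.012, 0.002, -4.7]
    - [-0.047, 0.012, 0.006, -4.7]
    - [-0.046, 0.012, 0.01, -4.7]
    - [-0.045, 0.012, 0.014, -4.7]

```text
time: 3.05
tool_pos: [524.2, 75.9, 262.5]
tcp_rot: [-1.57, -0.0, -1.304]
contact_force: [0.7, 0.4, 0.4]
grip_width: 91.7
```

Emit:
arm_command:
  deltas:
    - [-0.044, 0.012, 0.017, -4.7]
    - [0, 0, 0, 0]
    - [0, 0, 0, 0]

```text
time: 3.35
tool_pos: [529.0, 122.1, 250.4]
tcp_rot: [-1.572, -0.0, -1.222]
contact_force: [-0.5, 0.3, -0.4]
grip_width: 91.7
```

Run:
```python
from h import *
np.set_printoptions(precision=2,suppress=True)
o=bot.get_obs(); print(o['tool_pos'],o['joint_positions'],T_tool(o)[:3,2])
p,c,K=shot('wrist'); save(p,'w2.png',s=1.5); np.savez('w2.npz',img=p['img'],c=c,K=K)
for t in ['cup','mat']:
    for d in vision.find_in(p,t)[:3]:
        w=towrld(c,d['xyz']); print(t,d['confidence'],w,proj(c,K,w)*1.5)
```

```text
[529.02 122.07 250.4 ] [ 0.09  0.36  1.45 -0.    1.33 -0.26] [ 0.94  0.34 -0.  ]
cup 0.93 [349.3  147.71  47.08] [[134.31 118.13]]
cup 0.92 [527.75 191.84   9.97] [[411.01 147.4 ]]
cup 0.74 [566.61  47.09  16.31] [[391.98 339.81]]
mat 0.56 [544.24 230.66   4.37] [[451.07 103.09]]
```

View pics/w2.png

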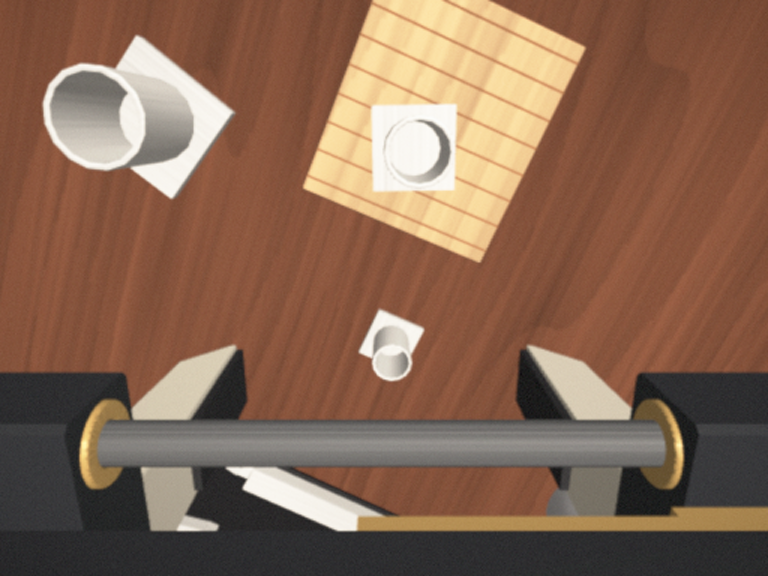

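The target is clear at (413,148), with its foot parallel to the image. The others are a larger cup at (135,118) and a tiny one at (392,340).

Run:
```python
from h import *
np.set_printoptions(precision=1,suppress=True)
d=np.load('w2.npz'); c,K=d['c'],d['K']; im=d['img']
h=cv2.cvtColor(im,cv2.COLOR_RGB2HSV); m=((h[...,1]<50)&(h[...,2]>90)).astype(np.uint8); m[:,:230]=0;m[:60]=0;m[140:]=0;m[:,320:]=0
cs,_=cv2.findContours(m,cv2.RETR_EXTERNAL,cv2.CHAIN_APPROX_NONE); cc=max(cs,key=cv2.contourArea)
b=cv2.boxPoints(cv2.minAreaRect(cc)); print(b*1.5)
q=ray(c,K,b+0.,12); print(q,q.mean(0)); e=np.roll(q,-1,0)-q; print(np.linalg.norm(e,axis=1),(np.degrees(np.arctan2(e[:,1],e[:,0]))+45)%90-45)
# rim circle check, z=74
p,ct,Kt=shot('top'); print('channel mid top',ray(ct,Kt,np.array([[575,405],[678,415]])/4+149.6,12))
x,y=q.mean(0)[:2]
plan([x,y,110],20)
```

```text
[[372.  103.5]
 [454.5 103.5]
 [454.5 190.5]
 [372.  190.5]]
[[490.8 210.5  12. ]
 [545.8 230.6  12. ]
 [569.2 174.   12. ]
 [511.4 152.9  12. ]] [529.3 192.   12. ]
[58.6 61.2 61.5 61.2] [20.  22.4 20.  19.8]
channel mid top [[ 398.5 -101.1   12. ]
 [ 389.6 -177.2   12. ]]
yaw now 19.79 turn 0.21
[[-0.0168, 0.0353, 0.006, -0.05], [-0.0168, 0.0353, 0.006, -0.05], [-0.0168, 0.0353, 0.006, -0.05], [-0.0168, 0.0353, 0.006, -0.05]]
```

Emit:
arm_command:
  deltas:
    - [-0.017, 0.035, 0.006, 0]
    - [-0.017, 0.035, 0.006, 0]
    - [-0.017, 0.035, 0.006, 0]
    - [-0.017, 0.035, 0.006, 0]
    - [0, 0.01, 0, -0.2]

```text
time: 4.05
tool_pos: [526.9, 194.2, 97.5]
tcp_rot: [-1.576, 0.001, -1.219]
contact_force: [0.0, 0.2, -0.1]
grip_width: 92.1
```

Run:
```python
from h import *
np.set_printoptions(precision=1,suppress=True)
p,c,K=shot('wrist'); save(p,'w3.png',s=1.2)
p,c,K=shot('wrist')
for d in vision.find_in(p,'cup')[:3]: print(d['confidence'],towrld(c,d['xyz']))
plan([529,192,47],20.2)
```

```text
0.89 [371.3 157.6  15.4]
0.69 [527.1 195.   37.2]
0.58 [551.   60.9   7.6]
yaw now 20.09 turn 0.11
[[0.0005, 0.0271, -0.0003, -0.05], [0.0005, 0.0271, -0.0003, -0.05]]
```

View pics/w3.png

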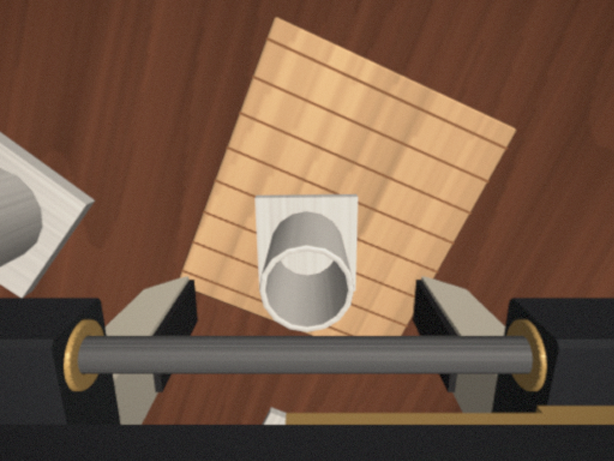

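The cup is centred between the fingers, with its rim at (307,288) and its foot square to the jaws. I'll descend and close.

Emit:
arm_command:
  deltas:
    - [0.001, 0.027, 0, -0.1]
    - [0, 0.027, 0, 0]
    - [0, 0, 0, 0]
    - [0, 0, 0, 0]

```text
time: 4.6
tool_pos: [530.2, 192.9, 48.5]
tcp_rot: [-1.569, -0.001, -1.218]
contact_force: [0.4, 0.4, 1.4]
grip_width: 91.9
```

Emit:
arm_command:
  deltas:
    - [0, 0, 0, 0]
    - [0, 0, 0, 0]
    - [0, 0, 0, 0]
    - [0, 0, 0, 0]
    - [0, 0, 0, 0]
  claw: 200

```text
time: 5.1
tool_pos: [529.1, 193.6, 46.9]
tcp_rot: [-1.571, -0.0, -1.217]
contact_force: [0.8, -0.3, -0.1]
grip_width: 56.2
```

Emit:
arm_command:
  deltas:
    - [0, 0, 0, 0]
    - [0, 0, 0, 0]
    - [0, 0, 0, 0]

```text
time: 5.4
tool_pos: [528.8, 193.5, 46.6]
tcp_rot: [-1.571, -0.0, -1.217]
contact_force: [0.2, -0.6, -0.3]
grip_width: 42.5
```

Emit:
arm_command:
  deltas:
    - [0, -0.015, 0, 0]
    - [0, -0.03, 0, 0]
    - [0, -0.035, 0, 0]
    - [0, 0, 0, 0]
    - [0, 0, 0, 0]

```text
time: 5.9
tool_pos: [529.1, 193.5, 127.0]
tcp_rot: [-1.57, -0.0, -1.217]
contact_force: [-0.4, -0.9, -1.4]
grip_width: 42.8
```

Run:
```python
from h import *
np.set_printoptions(precision=1,suppress=True)
o=bot.get_obs(); print(o['contact_force'],o['grip_width'])
p,c,K=shot('wrist'); save(p,'w4.png',s=1.2)
plan([442,-145,127],-8.2,n=8)
```

```text
[-0.4 -0.9 -1.4] 42.84049704489975
yaw now 20.27 turn -28.47
[[0.0359, -0.0001, -0.0248, 3.56], [0.0374, -0.0001, -0.0225, 3.56], [0.0387, -0.0001, -0.0201, 3.56], [0.0399, -0.0001, -0.0177, 3.56], [0.0409, -0.0001, -0.0152, 3.56]]
[[0.0418, -0.0001, -0.0126, 3.56], [0.0425, -0.0001, -0.01, 3.56], [0.043, -0.0001, -0.0073, 3.56]]
```

View pics/w4.png

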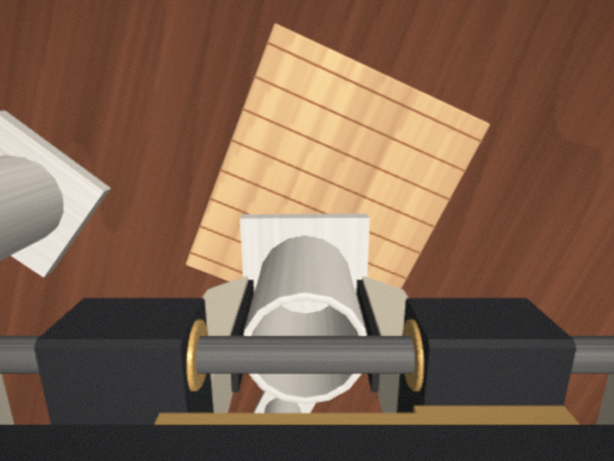

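The cup is held upright and square to the jaws; its foot's far edge is level at row 215, x 240–368.

Emit:
arm_command:
  deltas:
    - [0.036, 0, -0.025, 3.6]
    - [0.037, 0, -0.023, 3.6]
    - [0.039, 0, -0.02, 3.6]
    - [0.04, 0, -0.018, 3.6]
    - [0.041, 0, -0.015, 3.6]

```text
time: 6.45
tool_pos: [472.3, -19.5, 125.2]
tcp_rot: [-1.574, 0.001, -1.534]
contact_force: [0.6, -0.2, -2.1]
grip_width: 42.6
```

Emit:
arm_command:
  deltas:
    - [0.042, 0, -0.013, 3.6]
    - [0.043, 0, -0.01, 3.6]
    - [0.043, 0, -0.007, 3.3]
    - [0, 0, 0, 0]
    - [0, 0, 0, 0]

```text
time: 6.95
tool_pos: [440.0, -146.0, 125.5]
tcp_rot: [-1.573, 0.001, -1.717]
contact_force: [-1.4, 0.6, -1.5]
grip_width: 42.8
```

Run:
```python
from h import *
np.set_printoptions(precision=1,suppress=True)
o=bot.get_obs(); print(o['tool_pos'],o['contact_force'],o['grip_width'])
p,c,K=shot('wrist'); save(p,'w5.png',s=1.2)
im=p['img'].min(2).astype(int); print(im[165:195,240],im[165:195,270])
M=np.array(p['mount'])
# foot top far edge and corners in tool coords at tool y=35
uv=np.array([[240,215],[368,215]])/1.2-0.4; d=np.c_[uv,[1,1]]@np.linalg.inv(K).T@M[:3,:3].T; q=M[:3,3]+d*((35-M[1,3])/d[:,1])[:,None]; print('foot corners tool',q)
plan([442,-145,60],-8.2,n=3)
```

```text
[ 440.  -146.   125.5] [-1.4  0.6 -1.5] 42.79738771636295
[ 48  46  43  44  43  42  45  44  39  45  43  48  83 143 186 192 202 225
 230 228 231 230 230 229 230 231 230 230 231 230] [ 43  48  48  46  44  42  43  44  44  42  43  43  80 149 196 200 216 233
 235 233 235 234 234 234 233 236 234 236 235 233]
foot corners tool [[-29.9  35.  -29.5]
 [-29.9  35.   30.1]]
yaw now -8.26 turn 0.06
[[-0.0001, 0.0219, 0.0005, -0.02], [-0.0001, 0.0219, 0.0005, -0.02], [-0.0001, 0.0219, 0.0005, -0.02]]
```

View pics/w5.png

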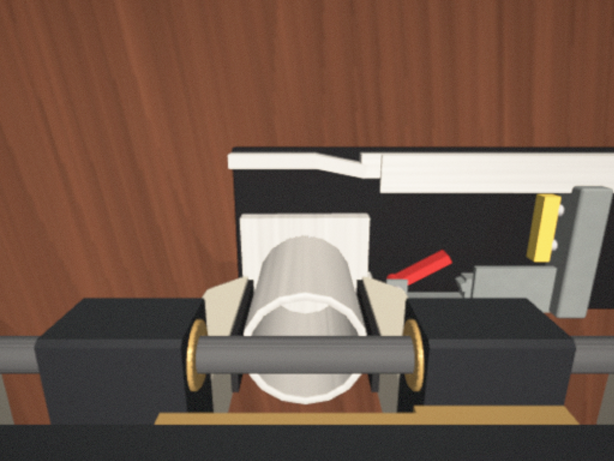

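The cup is over the mouth, centred in the hand. I'll measure the lateral offset to the left rail's inner edge, around (270,168) and the lip rail at (450,192).

Run:
```python
from h import *
np.set_printoptions(precision=1,suppress=True)
o=bot.get_obs(); p,c,K=shot('wrist'); g=p['img'].min(2).astype(float); M=np.array(p['mount'])
def down(u,r0,r1,t=120):
    s=g[r0:r1,u]; k=[i for i in range(len(s)-1) if s[i]>t>=s[i+1]][-1]; return (u,r0+k+(s[k]-t)/(s[k]-s[k+1]))
def tool(uv,z):
    uv=np.atleast_2d(uv); d=np.c_[uv,np.ones(len(uv))]@np.linalg.inv(K).T@M[:3,:3].T; y=o['tool_pos'][2]-z; return M[:3,3]+d*((y-M[1,3])/d[:,1])[:,None]
print('rail in mouth z12/18 (want -40)',tool([down(u,122,150) for u in (205,225,245,255)],12)[:,[0,2]],tool([down(225,122,150)],18))
print('lip edge (want -25.5, z20.5)',tool([down(u,130,175) for u in (330,380,430,480)],20.5)[:,[0,2]])
print('base end, funnel start, lip start z',tool(np.array([[235,180],[318,166],[381,190],[550,196],[545,260]])/1.2,12)[:,[0,2]])
```

```text
rail in mouth z12/18 (want -40) [[-38.3 -36.8]
 [-38.3 -21.4]
 [-38.3  -6.1]
 [-38.3   1.6]] [[-39.3 107.6 -20.9]]
lip edge (want -25.5, z20.5) [[-24.5  58.5]
 [-24.6  96.4]
 [-24.5 134.2]
 [-28.3 171.4]]
base end, funnel start, lip start z [[-31.9 -44.2]
 [-41.    9.3]
 [-25.5  50.4]
 [-21.6 161. ]
 [ 23.1 165.4]]
```

Emit:
arm_command:
  deltas:
    - [0.001, 0.025, 0, 0]
    - [0, 0.025, 0, 0]
    - [0, 0.022, 0, 0]
    - [0, 0, 0, 0]
    - [0, 0, 0, 0]

```text
time: 7.55
tool_pos: [441.1, -145.6, 54.7]
tcp_rot: [-1.572, 0.0, -1.712]
contact_force: [0.1, -0.1, -0.8]
grip_width: 42.5
```

Emit:
arm_command:
  deltas:
    - [0, 0.002, 0, 0]
    - [0, 0, 0, 0]
    - [0, 0, 0, 0]

```text
time: 7.85
tool_pos: [441.3, -146.8, 53.4]
tcp_rot: [-1.569, -0.001, -1.714]
contact_force: [-0.2, -0.4, -1.1]
grip_width: 42.9
```

Emit:
arm_command:
  deltas:
    - [0, 0.002, 0, 0]
    - [0, 0.001, 0, 0]
    - [0, 0, 0, 0]
    - [0, 0, 0, 0]

```text
time: 8.25
tool_pos: [440.8, -146.7, 49.7]
tcp_rot: [-1.571, -0.0, -1.715]
contact_force: [0.1, 0.7, -1.4]
grip_width: 42.6
```

Emit:
arm_command:
  deltas:
    - [0, 0.001, 0, 0]
    - [0, 0, 0, 0]
    - [0, 0, 0, 0]

```text
time: 8.55
tool_pos: [440.8, -146.7, 48.7]
tcp_rot: [-1.571, -0.0, -1.714]
contact_force: [-0.3, 0.5, -1.0]
grip_width: 42.7
```

Emit:
arm_command:
  deltas:
    - [0, 0.0005, 0, 0]
    - [0, 0, 0, 0]
    - [0, 0, 0, 0]

```text
time: 8.85
tool_pos: [440.9, -146.7, 48.6]
tcp_rot: [-1.571, -0.0, -1.714]
contact_force: [-1.4, 0.7, 5.9]
grip_width: 42.7
```

Emit:
arm_command:
  deltas:
    - [0, 0.0005, 0, 0]
    - [0, 0, 0, 0]
    - [0, 0, 0, 0]

```text
time: 9.15
tool_pos: [440.9, -146.7, 48.6]
tcp_rot: [-1.57, -0.0, -1.714]
contact_force: [-3.7, 1.2, 11.7]
grip_width: 42.8
```

Emit:
arm_command:
  deltas:
    - [0, -0.0008, 0, 0]
    - [0, 0, 0.008, 0]
    - [0, 0, 0.01, 0]
    - [0, 0, 0.008, 0]
    - [0, 0, 0, 0]

```text
time: 9.65
tool_pos: [468.2, -150.9, 48.7]
tcp_rot: [-1.568, -0.001, -1.714]
contact_force: [1.6, -0.8, 2.5]
grip_width: 43.0
```

Emit:
arm_command:
  deltas:
    - [0, 0, 0.004, 0]
    - [0, 0, 0.004, 0]
    - [0, 0, 0.004, 0]
    - [0, 0, 0, 0]

```text
time: 10.05
tool_pos: [477.7, -151.9, 48.6]
tcp_rot: [-1.573, 0.0, -1.714]
contact_force: [-4.1, 1.2, 6.8]
grip_width: 42.6
```

Run:
```python
from h import *
np.set_printoptions(precision=1,suppress=True)
o=bot.get_obs(); p,c,K=shot('wrist'); save(p,'w6.png',s=1.5); g=p['img'].min(2).astype(float); M=np.array(p['mount'])
def tool(uv,z):
    uv=np.atleast_2d(uv); d=np.c_[uv,np.ones(len(uv))]@np.linalg.inv(K).T@M[:3,:3].T; y=o['tool_pos'][2]-z; return M[:3,3]+d*((y-M[1,3])/d[:,1])[:,None]
for u in (320,340,360,390):
    s=g[:230,u]; k=[i for i in range(229) if s[i]>120>=s[i+1]]; print(u,k,tool([(u,i+.5) for i in k],20.5)[:,[0,2]].tolist())
```

```text
320 [189] [[-25.759511490006773, 36.70670354826171]]
340 [189] [[-25.773600705508997, 47.5651245096005]]
360 [189] [[-25.787689638252672, 58.42332755166451]]
390 [189] [[-25.808822507214458, 74.71022353047054]]
```

View pics/w6.png

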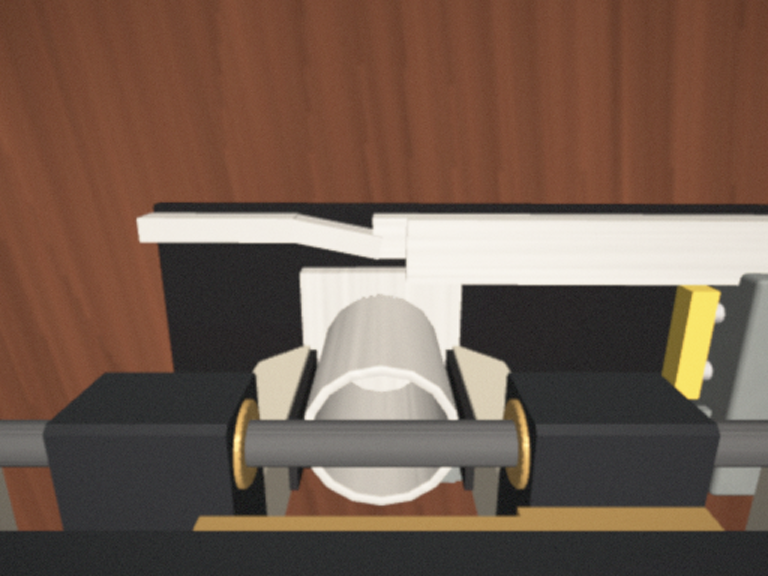

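Emit:
arm_command:
  deltas:
    - [0, -0.0004, 0.003, 0]
    - [0, 0, 0.004, 0]
    - [0, 0, 0.004, 0]
    - [0, 0, 0.004, 0]
    - [0, 0, 0, 0]

```text
time: 10.6
tool_pos: [491.5, -153.0, 48.7]
tcp_rot: [-1.576, 0.002, -1.714]
contact_force: [-7.5, 4.7, 9.9]
grip_width: 42.7
```

Emit:
arm_command:
  deltas:
    - [0, 0, 0.003, 0]
    - [0, 0, 0.004, 0]
    - [0, 0, 0.004, 0]
    - [0, 0, 0.004, 0]
    - [0, 0, 0, 0]

```text
time: 11.1
tool_pos: [507.1, -155.4, 48.7]
tcp_rot: [-1.574, 0.001, -1.714]
contact_force: [-4.5, 4.1, 6.9]
grip_width: 42.4
```

Emit:
arm_command:
  deltas:
    - [0, -0.0004, 0.002, 0]
    - [0, 0, 0.003, 0]
    - [0, 0, 0.003, 0]
    - [0, 0, 0.003, 0]
    - [0, 0, 0, 0]

```text
time: 11.6
tool_pos: [519.7, -158.0, 49.1]
tcp_rot: [-1.57, -0.0, -1.714]
contact_force: [0.6, 2.5, -1.8]
grip_width: 42.8
```

Emit:
arm_command:
  deltas:
    - [0, 0, 0.003, 0]
    - [0, 0, 0.003, 0]
    - [0, 0, 0.003, 0]
    - [0, 0, 0.003, 0]
    - [0, 0, 0, 0]

```text
time: 12.1
tool_pos: [531.6, -159.9, 49.4]
tcp_rot: [-1.57, -0.0, -1.715]
contact_force: [1.3, 2.1, -2.7]
grip_width: 42.5
```

Emit:
arm_command:
  deltas:
    - [0, 0.0003, 0.003, 0]
    - [0, 0, 0.003, 0]
    - [0, 0, 0.003, 0]
    - [0, 0, 0.003, 0]
    - [0, 0, 0, 0]

```text
time: 12.6
tool_pos: [543.5, -161.6, 49.1]
tcp_rot: [-1.57, -0.0, -1.714]
contact_force: [1.2, 2.4, -1.7]
grip_width: 42.7
```

Emit:
arm_command:
  deltas:
    - [0, 0, 0.002, 0]
    - [0, 0, 0.002, 0]
    - [0, 0, 0.002, 0]
    - [0, 0, 0.002, 0]
    - [0, 0, 0, 0]

```text
time: 13.1
tool_pos: [551.1, -162.7, 49.0]
tcp_rot: [-1.57, -0.0, -1.715]
contact_force: [-0.3, 1.9, -0.8]
grip_width: 42.6
```

Emit:
arm_command:
  deltas:
    - [0, 0, 0.002, 0]
    - [0, 0, 0.002, 0]
    - [0, 0, 0.002, 0]
    - [0, 0, 0, 0]

```text
time: 13.5
tool_pos: [557.1, -163.5, 49.1]
tcp_rot: [-1.57, -0.0, -1.714]
contact_force: [0.0, 3.3, -1.8]
grip_width: 42.7
```

Emit:
arm_command:
  deltas:
    - [0, 0, 0.0015, 0]
    - [0, 0, 0.0015, 0]
    - [0, 0, 0, 0]

```text
time: 13.8
tool_pos: [559.9, -163.9, 49.0]
tcp_rot: [-1.57, -0.0, -1.714]
contact_force: [-0.7, 1.7, -2.4]
grip_width: 42.9
```

Emit:
arm_command:
  deltas:
    - [0, 0, 0.0015, 0]
    - [0, 0, 0.0015, 0]
    - [0, 0, 0, 0]

```text
time: 14.1
tool_pos: [562.4, -164.2, 48.9]
tcp_rot: [-1.572, 0.0, -1.714]
contact_force: [-2.0, 2.3, -0.2]
grip_width: 42.9
```

Emit:
arm_command:
  deltas:
    - [0, 0, 0.001, 0]
    - [0, 0, 0.001, 0]
    - [0, 0, 0, 0]

```text
time: 14.4
tool_pos: [564.4, -164.5, 48.9]
tcp_rot: [-1.571, 0.0, -1.714]
contact_force: [-3.3, 2.9, -0.1]
grip_width: 42.4
```

Emit:
arm_command:
  deltas:
    - [0, 0, 0.001, 0]
    - [0, 0, 0.001, 0]
    - [0, 0, 0, 0]

```text
time: 14.7
tool_pos: [566.5, -164.8, 48.9]
tcp_rot: [-1.571, -0.0, -1.714]
contact_force: [-3.1, 2.3, -0.5]
grip_width: 42.9
```

Emit:
arm_command:
  deltas:
    - [0, 0, 0.001, 0]
    - [0, 0, 0.001, 0]
    - [0, 0, 0, 0]

```text
time: 15.0
tool_pos: [568.5, -165.1, 48.9]
tcp_rot: [-1.571, -0.0, -1.714]
contact_force: [-4.0, 3.4, 0.0]
grip_width: 42.9
```

Emit:
arm_command:
  deltas:
    - [0, 0, 0.001, 0]
    - [0, 0, 0, 0]

```text
time: 15.2
tool_pos: [569.7, -165.3, 48.9]
tcp_rot: [-1.571, -0.0, -1.714]
contact_force: [-2.8, 2.4, -1.2]
grip_width: 42.8
```

Emit:
arm_command:
  deltas:
    - [0, 0, 0.0005, 0]
    - [0, 0, 0.0005, 0]
    - [0, 0, 0, 0]

```text
time: 15.5
tool_pos: [570.5, -165.5, 48.9]
tcp_rot: [-1.571, -0.0, -1.714]
contact_force: [-4.6, 2.6, -2.6]
grip_width: 43.1
```

Emit:
arm_command:
  deltas:
    - [0, 0, 0.0005, 0]
    - [0, 0, 0.0005, 0]
    - [0, 0, 0, 0]

```text
time: 15.8
tool_pos: [571.4, -165.6, 48.9]
tcp_rot: [-1.571, -0.0, -1.714]
contact_force: [-4.5, 3.1, -1.7]
grip_width: 42.5
```

Run:
```python
from h import *
p,c,K=shot('top'); save(p,'t2.png',crop=(280,150,350,260),s=5)
p,c,K=shot('side'); save(p,'s2.png',crop=(270,140,370,220),s=6)
print(bot.get_obs()['contact_force'])
```

```text
[-3.40159291  1.49555358 -2.56033796]
```

View pics/t2.png

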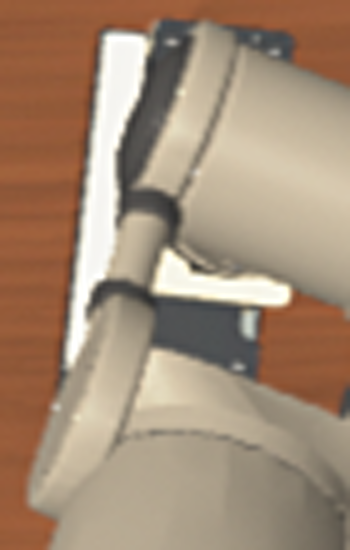

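The arm hides the catch in the top view, so I'll go on by feel.

Emit:
arm_command:
  deltas:
    - [0, 0, 0.0005, 0]
    - [0, 0, 0, 0]
    - [0, 0, 0, 0]

```text
time: 16.2
tool_pos: [571.5, -165.6, 49.0]
tcp_rot: [-1.572, -0.0, -1.714]
contact_force: [-4.7, 2.1, -1.0]
grip_width: 42.2
```

Emit:
arm_command:
  deltas:
    - [0, 0, 0.0005, 0]
    - [0, 0, 0, 0]
    - [0, 0, 0, 0]

```text
time: 16.5
tool_pos: [571.6, -165.6, 49.0]
tcp_rot: [-1.573, 0.0, -1.715]
contact_force: [-6.5, 1.4, 1.1]
grip_width: 42.7
```

Emit:
arm_command:
  deltas:
    - [0, 0, 0.0005, 0]
    - [0, 0, 0, 0]
    - [0, 0, 0, 0]

```text
time: 16.8
tool_pos: [571.7, -165.6, 49.0]
tcp_rot: [-1.574, 0.0, -1.714]
contact_force: [-8.5, 2.0, 2.3]
grip_width: 42.5
```

The tool stopped at x = 571.6 as the force rose, so the pad has bottomed. The force dropped near 569.7, which would be the click. I'll back off to the latched rest position and feel whether the pawl holds.

Emit:
arm_command:
  deltas:
    - [0, 0, -0.0015, 0]
    - [0, 0, -0.002, 0]
    - [0, 0, -0.002, 0]
    - [0, 0, 0, 0]
    - [0, 0, 0, 0]

```text
time: 17.3
tool_pos: [567.7, -165.1, 49.1]
tcp_rot: [-1.57, -0.0, -1.714]
contact_force: [-3.0, 1.3, -2.6]
grip_width: 42.9
```

Emit:
arm_command:
  deltas:
    - [0, 0, -0.001, 0]
    - [0, 0, 0, 0]
    - [0, 0, 0, 0]

```text
time: 17.6
tool_pos: [566.7, -165.0, 49.1]
tcp_rot: [-1.57, -0.0, -1.714]
contact_force: [-3.1, 2.1, -2.1]
grip_width: 42.5
```

Emit:
arm_command:
  deltas:
    - [0, 0, -0.0007, 0]
    - [0, 0, 0, 0]
    - [0, 0, 0, 0]

```text
time: 17.9
tool_pos: [566.0, -164.8, 49.1]
tcp_rot: [-1.571, -0.0, -1.714]
contact_force: [-2.0, 1.6, -1.8]
grip_width: 42.4
```

Emit:
arm_command:
  deltas:
    - [0, 0, -0.0007, 0]
    - [0, 0, 0, 0]
    - [0, 0, 0, 0]

```text
time: 18.2
tool_pos: [565.5, -164.8, 49.1]
tcp_rot: [-1.57, -0.0, -1.714]
contact_force: [-1.2, 0.1, -2.5]
grip_width: 42.5
```

Emit:
arm_command:
  deltas:
    - [0, 0, -0.0007, 0]
    - [0, 0, 0, 0]
    - [0, 0, 0, 0]

```text
time: 18.5
tool_pos: [565.2, -164.8, 49.3]
tcp_rot: [-1.569, -0.0, -1.714]
contact_force: [1.0, 0.5, -3.2]
grip_width: 42.6
```

The pull turned positive while the tool stopped moving back, so the pawl is holding the foot. I'll relax the load, open, and lift.

Emit:
arm_command:
  deltas:
    - [0, 0.0003, 0.0008, 0]
    - [0, 0, 0, 0]

```text
time: 18.7
tool_pos: [565.4, -164.8, 49.0]
tcp_rot: [-1.57, -0.0, -1.714]
contact_force: [0.2, 1.2, -0.0]
grip_width: 42.9
```

Emit:
arm_command:
  deltas:
    - [0, 0, 0, 0]
    - [0, 0, 0, 0]
    - [0, 0, 0, 0]
    - [0, 0, 0, 0]
    - [0, 0, 0, 0]
  claw: 60

```text
time: 19.2
tool_pos: [565.3, -164.8, 48.7]
tcp_rot: [-1.571, -0.0, -1.715]
contact_force: [0.1, 0.7, -1.3]
grip_width: 69.6
```

Emit:
arm_command:
  deltas:
    - [0, 0, 0, 0]
    - [0, -0.01, 0, 0]
    - [0, -0.03, 0, 0]
    - [0, -0.04, 0, 0]
    - [0, -0.05, 0, 0]

```text
time: 19.7
tool_pos: [564.3, -164.3, 179.4]
tcp_rot: [-1.574, 0.001, -1.714]
contact_force: [0.9, -0.6, -0.1]
grip_width: 70.3
```

Emit:
arm_command:
  deltas:
    - [0, -0.05, 0, 0]
    - [-0.02, -0.04, 0, 0]
    - [-0.02, -0.03, 0, 0]
    - [0, 0, 0, 0]
    - [0, 0, 0, 0]

```text
time: 20.2
tool_pos: [571.0, -124.8, 299.6]
tcp_rot: [-1.569, -0.001, -1.714]
contact_force: [-0.1, -0.3, 0.1]
grip_width: 70.2
```

Run:
```python
from h import *
np.set_printoptions(precision=1,suppress=True)
print(bot.get_obs()['tool_pos'],bot.get_obs()['contact_force'])
p,c,K=shot('wrist'); save(p,'w7.png',s=1.5)
for t in ['cup','pad','pawl']:
    for d in vision.find_in(p,t)[:1]: print(t,d['confidence'],towrld(c,d['xyz']))
p,c,K=shot('top')
for t in ['pitcher','tamper_holder','espresso_cup']:
    for d in vision.find_in(p,t)[:1]: print(t,d['confidence'],towrld(c,d['xyz']))
```

```text
[ 571.  -124.8  299.6] [-0.1 -0.3  0.1]
cup 0.92 [ 563.7 -168.8   23.1]
pad 0.64 [ 597.1 -167.4   17.5]
pawl 0.57 [ 518.1 -188.2   24.4]
pitcher 0.67 [ 421.2 -155.7    2.2]
tamper_holder 0.72 [ 607.8 -458.3   26.9]
espresso_cup 0.61 [ 608.7 -458.8   22.8]
```

View pics/w7.png

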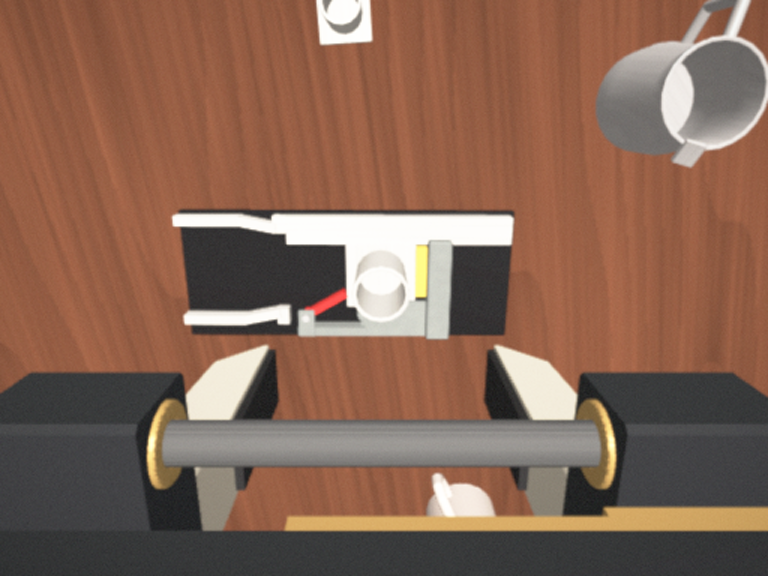

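The picture shows the pawl at (327,303) back at its rest angle, with its tip behind the foot's rear edge at about (346,293). The foot sits against the yellow pad at (421,270), and nothing touches the cup. I'll hand in.

```bash
python3 -c "
from h import *
print(job.close_job())"
```

```text
the job is handed in; nothing more can be done
None
```

I moved the 60 mm-foot dosing cup from the mat to the dock mouth and slid it down the channel until the pawl latched behind the foot. I then let go, lifted clear and handed the job in at about 20 s; no verdict was reported.

**Latch:** The push force dropped near world x = 569.7 mm, which I took as the click, and the pad bottomed at about 571.6 mm. On backing off, the tool stopped at about 565.3 mm and felt a slight pull, so the pawl was holding the foot. The last wrist picture shows the pawl at its rest angle behind the foot, the pad against the foot's front, and the cup standing upright and free.

**Forces:** In the channel the largest wrist reading was about 13 N, mostly from pressing on the floor. Just before that, in the mouth, it reached about 12 N. Readings come only at the end of each call, so a short peak between them would not show.

**What could not be checked:**
- **Top view:** The arm hid the catch, so I found the click by feel.
- **Bystanders:** My last network check of the pitcher, tamper holder and white cup disagreed with their start positions. It put the pitcher on the dock and the tamper holder on top of the white cup, so I took these as misreadings. The last picture shows the pitcher and white cup in view and the pitcher standing. I did not look at the tamper again, but the arm never went near it.

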